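# Shut the UV curing drawer and hold the light probe in its slot

### The job

The drawer of the UV curing box is loaded with freshly painted parts: push it fully shut, touching nothing against the wet paint. Then take the light probe out of its stand, lower its blade through the narrow slot in the top of the box until the dark line round the blade is level with the mouth of the slot, and finish while still holding it there, motionless and hanging from the gripper without being pressed hard against the slot. Leave the squeeze bottle, the brush cup and the paint dish where they stand.

Things in the scene. Friction and masses are not known exactly. Their poses are not given: they have to be found in the camera images.
- uv_box: Bench UV curing box, painted metal, fixed. Base 280 (its x) x 260 (y) x 80 mm high; on it, set back 80 mm from the base's front, a white lamp house 200 x 260 mm with a flat top 180 mm above the bench. Origin: centre of its underside, on the bench. x points from the drawer front to the back (the drawer opens to -x), z up. The drawer faces roughly to the robot's right (world -y).
- slot (a point): Centre of the slot's mouth, 184 mm up: the rim of a dark steel lip that flares out at 45 degrees, 4 mm high, round the slot on the flat lamp house top (180 mm up); 40 mm from the box origin along box x. Axes as the box. The slot itself is 34 mm long along x and 10 mm wide along y (42 x 18 mm at the rim), through an 8 mm plate. The chamber below is empty for over 100 mm.
- uv_drawer (a joint): Slide of the drawer in m: 0 fully shut, grows as it opens (up to 0.13). It has about 2.5 N of friction and stays where it is left.
- drawer_handle (a point): Centre of the drawer handle: a level round steel bar 10 mm thick, 100 mm long along the box's y, 48 mm above the bench, 38 mm in front of the drawer's flat front (236 mm wide, 17 to 73 mm above the bench), with a post back to it at each end. Axes as the box. It moves with the drawer; shut, it lies 190 mm from the box origin along -x of the box.
- wet_parts: Twelve wet-painted dark brown turned parts, 46 mm wide, 28 mm high, fixed on the drawer floor in rows of three, tops 50 mm above the bench; not to be touched by gripper, arm or probe. Origin and axes as the box when the drawer is shut; moves with the drawer. The parts reach from 131 mm in front of this origin (-x) to 89 mm behind it and 95 mm to either side.
- stand: Fixed probe stand: dark steel foot 110 x 90 mm, two upright aluminium plates and a top plate 76 (x) x 60 (y) mm, its top 98 mm above the bench, with a slot 37 x 13 mm in which the probe's blade hangs. Origin: centre of the foot's underside, on the bench; the slot is straight above it, long along the stand's x.
- probe: UV light probe, about 0.2 kg, upright in the stand. Origin: its lower tip, on the centre line; z up along it, x across its width, y through its thickness. From the tip: 0-8 mm glass sensor 24 x 4; 7-85 mm aluminium blade 32 (x) x 8 (y); 85-91 mm black collar 54 x 30; 91-157 mm grey handle 46 (x) x 24 (y), gripped across the 24. Black line round the blade 55 mm from the tip. Either way round fits.
- probe_grip (a point): Centre of the probe's handle, 126 mm above the probe's tip; axes as the probe.
- probe_line (a point): Centre of the probe at the dark line round its blade, 55 mm above the tip and 30 mm below the collar's underside; axes as the probe.
- squeeze_bottle: Red plastic squeeze bottle, 68 mm across, 190 mm high, loose. Origin: centre of its underside. Leave it alone.
- brush_cup: Green cup with brushes, 72 mm across and 95 mm high, 215 mm with the brushes, loose. Origin: centre of its underside. Leave it alone.
- paint_dish: White bowl, 84 mm across, 28 mm high, loose. Origin: centre of its underside. Leave it alone.
There are look-alikes about, which are no part of the job. There is more than one size of the probe; the job needs the smallest.

How it is judged (in metres and radians):
On the way, in this order (a step that is already met when the one before it is completed fails the run):
1. the drawer is fully shut (value of joint uv_drawer below 0.005 m), for 0.2 s.
2. the probe's blade is through the slot, its line level with the mouth of the slot (x of probe_line in the frame of slot between -0.004 and 0.004 m and y of probe_line in the frame of slot between -0.004 and 0.004 m and z of probe_line in the frame of slot between -0.008 and 0.008 m and angle between probe's own z axis and vertical below 0.12 rad and angle between the x axis of probe and the x axis of uv_box, either way round below 0.15 rad), for 0.2 s.
At the end, for the whole second after the job is handed in: Drawer shut within 5 mm; probe gripped (over 2 N), still, upright within 0.12 rad, its line within 8 mm of the level of the mouth and 4 mm of the slot centre, pressing on the box with under 15 N and clear of the stand; bottle, cup and dish within 30 mm of their places (all of step 2 and value of joint uv_drawer below 0.005 m and contact force between the fingers and probe above 2 N and contact force between probe and uv_box below 15 N and contact force between probe and stand below 0.1 N and linear speed of probe below 0.02 m/s and angular speed of probe below 0.2 rad/s and distance of each of squeeze_bottle, brush_cup, paint_dish from where it was at the start of the episode below 0.03 m and angle between each of squeeze_bottle, brush_cup, paint_dish's own z axis and vertical below 0.3 rad); the arm keeps its last pose, push and grip.
It fails at once if the wet parts are touched (contact force between any of the fingers, the arm, probe and wet_parts above 0.3 N).
It fails at once if the red squeeze bottle is knocked over or pushed away (distance of squeeze_bottle from where it was at the start of the episode above 0.03 m or angle between squeeze_bottle's own z axis and vertical above 0.3 rad).
It fails at once if the brush cup is knocked over or pushed away (distance of brush_cup from where it was at the start of the episode above 0.03 m or angle between brush_cup's own z axis and vertical above 0.3 rad).
It fails at once if the paint dish is knocked over or pushed away (distance of paint_dish from where it was at the start of the episode above 0.03 m or angle between paint_dish's own z axis and vertical above 0.3 rad).
It also fails if it takes over 61 s, if anything falls off the work surface, if the arm or the gripper's body presses on something with over 40 N, if the wrist force passes 120 N, or if a joint passes its speed limit or range.

### The arm

A 6-joint arm with a two-finger parallel gripper is mounted at the origin on the work surface. World frame = base frame: x ahead of the robot, y to its left, z up, the work surface at z = 0. Lengths are in m, angles in degrees, forces in N, time in s.
With the tool pointing down it reaches from about 0.25 to 0.725 m from the base axis. Payload 9.7 kg.
Tool frame: the origin (TCP) lies at the very end of the fingers, on their centre line; the grasp point (between the pads) lies 19 mm behind it; x points along the fingers, y is the direction in which the jaws open and shut, and the axes are right-handed (so a half turn about x gives the same grasp; the last joint's range is limited). The gripper opens to 85 mm and grips with 20 to 120 N. Pads are 22 mm wide; open, the fingers measure 114 mm over their backs; the gripper's body (76 mm by 85 mm) begins 54 mm behind the grasp point. The pads swing forward as they close: fully open they stand 13 mm farther back than shut.
Start: joints at [64.859, 4.979, 10.078, 95.1, 0, 90], TCP at [0.234, 0.498, 0.231] pointing down, gripper open.
Joint ranges: [-179.16, 179.16], [-48.56, 103.87], [-65.8, 70.77], [-126.05, 130.52], [-82.76, 87.17], [-180, 180]. Speed limits (degrees/s): [127.2, 127.2, 147.25, 180, 180, 180].

### API

Orientations are given as [roll, pitch, yaw] about the fixed x, y, z axes, in that order (R = Rz(yaw) Ry(pitch) Rx(roll)).
In Python, from workcell import get_obs, cams, bot gives the robot as it stands.
- The arm moves only by the tool apply_moves, never from a script. Its argument "rows" is a list that holds one entry, the list of rows, each a list of 7 numbers: the shift along the tool's x, y, z in mm, then the turn, a rotation vector about the tool's x, y, z in rad, then the opening, from 0 (shut) to 1 (fully open). A call has 1 to 20 rows; each row is the pose to reach, as a shift and turn from the pose measured when the call began, along the tool's axes at that moment; what a row does not reach only later rows make up. A row lasts 1/10 s, in which the tool goes at most 50 mm and 8.59 degrees, less where a joint would pass 70% of its speed; a pose out of reach is approached as far as the arm can. A call with a gripper value outside its range is refused whole. The fingers move at their own pace and stop on an object; "newtons" is the grip in N (left out, the last holds). Time passes only in rows, so rows that repeat a pose let the fingers close. It gives the time, the measured TCP pose, the force and the opening at its end, in the units of the state.
- get_obs(): the state, without advancing time (a new reading comes with each control period).
- cams.camera(name): name is "scene" or "top" or "wrist"; returns a dict with "pixels" (480x640x3 uint8, red, green, blue), "range_z" (480x640 float32, m along the optical axis (not along the pixel's ray), 0 where there is no reading), "fx", "fy", "cx", "cy" (pixels), "eye" and "attitude" of the camera in the world. Camera axes: x right, y up, looking along -z (the intrinsics and any distortion apply to the point x, -y, -z); pixel columns grow to the right and rows downward; lengths in m; the calibration is good to about 2 mm. A picture is of the moment at which its call begins.
- bot.job_done(): hands the job in, once; it reports no verdict.
Trained networks look in a picture, given as the dict that the camera call returned (one of the last four; its "shot" number tells which), for a name from the list of things; names that differ only in an ending like _2 or _b are one class to them, and where a whole thing is asked for, a point or a joint stands for the part that bears it (a point fixed in the world has none). Each returns a list of dicts, best first, with "confidence" (0 to 1); they miss things now and then, are a little off and sometimes report something else, mostly with a low value. They report only what shows in the picture. A call takes as long as a camera call. They do not tell look-alikes from the thing itself.
- cams.find_in(label, picture): "at" ([x, y, z] in m, in world coordinates, good to about 4 mm: the middle of the surface that is visible of it).
The state is a dict: "time": time; "q": joint angles; "qd": joint speeds; "joint_efforts": joint torques, N m; "ee_pos": TCP position; "tcp_rot": TCP orientation; "wrist_force": force on the tool from outside, world axes, zero at the start; "torque": the same for the moment, N m; "opening": finger opening in m.
Only numpy, scipy, OpenCV 4.12 (cv2) and the standard library are available. Lean on these libraries where they do the work, as an engineer would, in place of code of your own. Each camera call takes 0.05 s, during which the arm holds its last target.

## Working session

There is one attempt and no reset: what is moved stays moved. The work goes in short steps, Python scripts to look and compute and a tool call to move; the robot and the scene stay as the last step left them, time stands still between calls to the robot, and variables do not carry over. Pictures are saved under pics/ and viewed, and the job is handed in when it is done.

Besides the shell and the picture viewer there is one more tool, called in YAML: its name, and indented under it one key for each argument. apply_moves: Moves the arm, as the interface text tells. Its arguments: {"type":"object","properties":{"rows":{"type":"array"},"newtons":{"type":"number"}},"required":["rows"]}

```bash
ls; mkdir -p pics
cat > h.py <<'E'
import numpy as np, cv2
from scipy.spatial.transform import Rotation as R
from workcell import get_obs, cams, bot
def rot(a):
    a=np.array(a,float)
    return a if a.shape==(3,3) else R.from_euler('xyz',a,degrees=True).as_matrix()
def save(p,n,crop=None,scale=1):
    im=p["pixels"][:,:,::-1]
    if crop: im=im[crop[1]:crop[3],crop[0]:crop[2]]
    im=cv2.resize(im,None,fx=scale,fy=scale,interpolation=cv2.INTER_CUBIC)
    cv2.imwrite('pics/'+n+'.png',im)
def cloud(p):
    z=p["range_z"].astype(float); h,w=z.shape
    u,v=np.meshgrid(np.arange(w),np.arange(h))
    c=np.stack([(u-p["cx"])/p["fx"]*z,-(v-p["cy"])/p["fy"]*z,-z],-1)
    W=c@rot(p["attitude"]).T+np.array(p["eye"])
    W[z==0]=np.nan
    return W
E
python3 - <<'E'
from h import *
import pickle
for n in ["scene","top","wrist"]:
    p=cams.camera(n); save(p,n+"0"); pickle.dump(p,open(n+"0.pkl","wb"))
    print(n,{k:v for k,v in p.items() if k not in("pixels","range_z")})
    for l in ["probe","stand","uv_box","squeeze_bottle","brush_cup","paint_dish","drawer_handle","wet_parts"]:
        print(l,[(np.round(d["at"],3),round(d["confidence"],2)) for d in cams.find_in(l,p)])
print(get_obs())
E
```

```text
pics
scene {'fx': 446.3127924267277, 'fy': 446.3127924267277, 'cx': 312.1390524926482, 'cy': 237.76099246670424, 'eye': array([ 1.03249354, -0.29654809,  0.68531236]), 'attitude': array([50.31787253, -0.26851742, 44.99915958]), 'shot': 1}
probe [(array([0.578, 0.575, 0.155]), 0.89), (array([0.354, 0.403, 0.148]), 0.74)]
stand [(array([0.511, 0.32 , 0.05 ]), 0.58)]
uv_box [(array([ 0.627, -0.044,  0.084]), 0.87)]
squeeze_bottle [(array([0.756, 0.222, 0.096]), 0.76)]
brush_cup [(array([0.709, 0.373, 0.089]), 0.7)]
paint_dish [(array([0.349, 0.294, 0.028]), 0.63), (array([ 0.628, -0.041,  0.084]), 0.23)]
drawer_handle [(array([ 0.606, -0.18 ,  0.031]), 0.6)]
wet_parts [(array([ 0.601, -0.174,  0.036]), 0.56)]
top {'fx': 563.1810724284194, 'fy': 563.1810724284194, 'cx': 319.40229445121736, 'cy': 236.80078997567267, 'eye': array([0.35030549, 0.17548699, 1.25971931]), 'attitude': array([ 10.31835341,   1.07438185, -88.88993144]), 'shot': 2}
probe [(array([0.569, 0.57 , 0.219]), 0.84), (array([0.49 , 0.342, 0.167]), 0.77), (array([0.341, 0.4  , 0.218]), 0.61)]
stand [(array([0.478, 0.325, 0
[... 822 characters left out ...]
ay([0.378, 0.286, 0.018]), 0.81)]
drawer_handle []
wet_parts []
{'time': 1.35, 'q': array([6.48596058e+01, 4.97859454e+00, 1.00784112e+01, 9.50998220e+01,
       4.74906122e-05, 8.99992927e+01]), 'qd': array([-0.08132267,  0.02225245,  0.01986404,  0.03818851,  0.04072447,
        0.02061961]), 'joint_efforts': array([-1.16708321e-03, -5.20100069e+01,  4.64859688e+01,  1.72499316e-03,
        9.21719925e-05, -4.39162349e-06]), 'ee_pos': array([0.23365843, 0.49789382, 0.23128884]), 'tcp_rot': array([-173.62126961,   89.99995221,  161.23904347]), 'wrist_force': array([-0.40781926, -0.56504862,  0.84139888]), 'torque': array([0.04455171, 0.03859334, 0.02933377]), 'opening': 0.08522555824116862}
```

View pics/scene0.png

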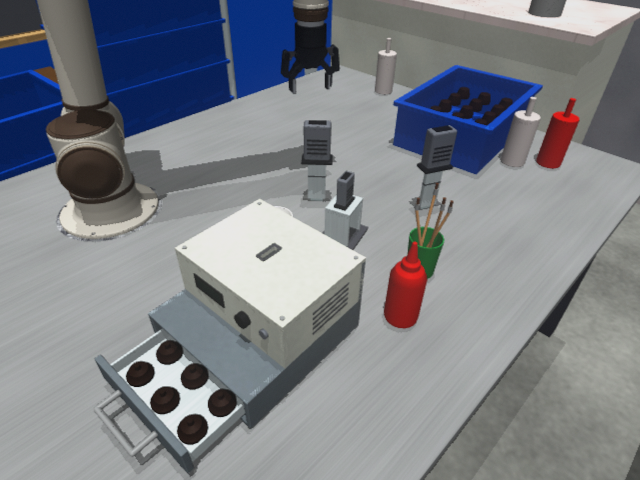

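View pics/top0.png

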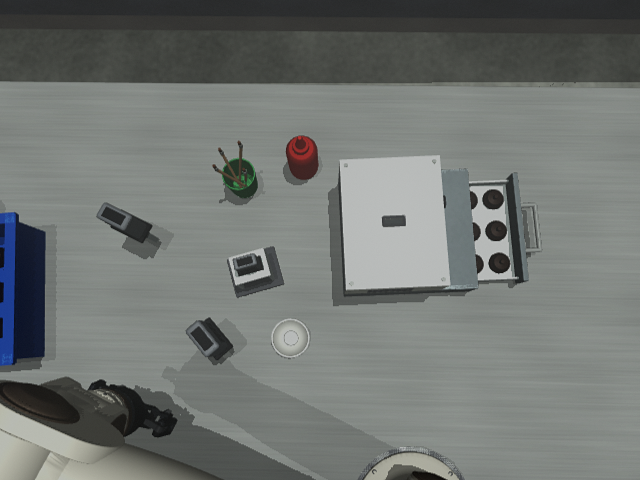

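View pics/wrist0.png

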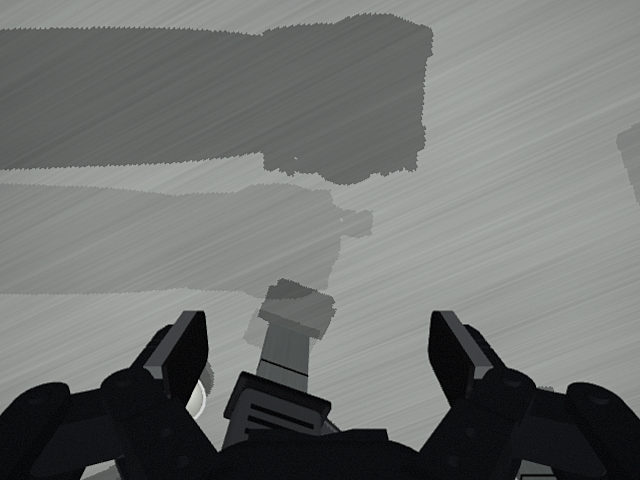

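The probe candidates in the scene picture are (317,140), (438,150) and (345,190). Only the smallest one, at (345,190) (top picture 246,263), stands in the aluminium stand. I'll take a close crop of it and measure the box, handle and probe.

Run:
```python
from h import *
import pickle
ps={n:pickle.load(open(n+"0.pkl","rb")) for n in("scene","top")}
save(ps["scene"],"crop_s",(280,100,480,300),3); save(ps["top"],"crop_t",(180,180,340,340),3)
for n in ps:
    W=cloud(ps[n]); x,y,z=W[...,0],W[...,1],W[...,2]; rgb=ps[n]["pixels"].astype(int)
    print(n,"bench z",np.nanmedian(z[(x>.4)&(x<.5)&(y>.15)&(y<.2)]))
    def rect(m,lbl):
        P=W[m][:,:2]
        if len(P)<4: print(lbl,"none");return
        r=cv2.minAreaRect((P*1000).astype(np.float32)); print(lbl,len(P),np.round(r[0],1),np.round(r[1],1),round(r[2],2),"z",round(np.median(W[m][:,2]),4))
    inb=(x>.4)&(x<.8)&(y>-.3)&(y<.2)
    rect(inb&(z>.174)&(z<.19),"house top")
    dark=(rgb.sum(-1)<300)
    rect(inb&(z>.165)&(z<.195)&dark&(np.hypot(x-.58,y-.0)<.05),"slot")
    rect((x>.4)&(x<.75)&(y<-.22)&(y>-.4)&(z>.03),"drawer front+handle")
    rect((x>.4)&(x<.75)&(y<-.22)&(y>-.4)&(z>.063)&(z<.085),"front top edge")
    near=(np.hypot(x-.49,y-.342)<.07)
    rect(near&(z>.155)&(z<.185),"probe top")
    rect(near&(z>.09)&(z<.104),"stand top")
    rect(near&(z>.1)&(z<.185),"probe all")
    for c,l in [((.735,.235),"bottle"),((.705,.385),"cup"),((.352,.266),"dish")]:
        m=(np.hypot(x-c[0],y-c[1])<.09)&(z>.012)
        rect(m,l)
```

```text
scene bench z 0.18116966253789202
house top 12692 [579.9  55.8] [263.  203.5] 3.44 z 0.1811
slot 42 [581.7  40.4] [16.1 19.2] 89.03 z 0.1839
drawer front+handle 2479 [ 597.6 -248.9] [236.7  57.7] 0.19 z 0.0584
front top edge 1162 [ 597.3 -226.4] [236.7  12.5] 3.46 z 0.0739
probe top 217 [498.5 344.3] [24.3 47.8] 17.14 z 0.1696
stand top 392 [497.1 345.7] [61.9 80.3] 18.02 z 0.0988
probe all 647 [498.7 343.6] [58.1 75.4] 18.42 z 0.1383
bottle 2653 [726.5 213.2] [133.8  56.9] 45.98 z 0.1027
cup 1536 [697.2 378.5] [70.3 73.2] 81.09 z 0.0906
dish 73 [348.4 296.3] [62.5 16.4] 4.18 z 0.0272
top bench z 0.0009699382890260289
house top 13293 [581.5  55.4] [261.6 200.9] 3.46 z 0.1809
slot 67 [581.3  41. ] [19.9 15.9] 0.72 z 0.1825
drawer front+handle 1217 [ 596.8 -248.5] [233.3  56.9] 0.14 z 0.0613
front top edge 585 [ 596.9 -226.7] [233.2  14.8] 2.27 z 0.0731
probe top 307 [498.1 345.7] [24.5 45.7] 16.21 z 0.1703
stand top 600 [497.7 346.5] [61.  76.2] 17.33 z 0.0993
probe all 689 [497.4 346. ] [59.8 75.4] 17.37 z 0.1383
bottle 1193 [735.1 211.7] [134.9  67.9] 71.76 z 0.1234
cup 1062 [698.  378.8] [69.8 71.3] 87.16 z 0.0827
dish 795 [353.3 261.7] [80.8 81.5] 45.27 z 0.0208
```

```bash
python3 -c "
import cv2,numpy as np
a=cv2.imread('pics/crop_s.png')[:480,:400];b=cv2.imread('pics/crop_t.png')[:480,:400]
cv2.imwrite('pics/crops.png',np.hstack([a,b]))"
```

```text
(no output)
```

View pics/crops.png

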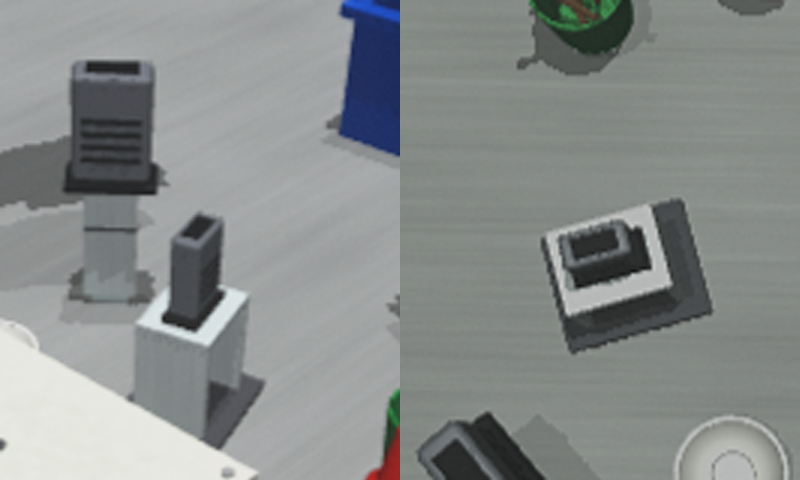

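The crops confirm the choice. The small probe hangs in the stand, with its top at z 0.170, its handle 24 x 46 mm and its centre near (0.498, 0.345). The box measures as expected, so I'll work out the tool axes and the first moves.

```bash
cat >> h.py <<'E'
def row(pos,jaw=None,o=None):
    """shift(mm, tool axes) and turn(rad) to reach TCP pos with tool down and jaw axis at yaw jaw(deg, mod 180)"""
    o=o or get_obs(); T=rot(o["tcp_rot"]); p=np.array(o["ee_pos"])
    d=T.T@(np.array(pos)-p)*1000
    rv=np.zeros(3)
    if jaw is not None:
        best=None
        for k in (0,180):
            a=np.radians(jaw+k); y=np.array([np.cos(a),np.sin(a),0]); x=np.array([0,0,-1.]); G=np.stack([x,y,np.cross(x,y)],1)
            r=R.from_matrix(T.T@G).as_rotvec()
            if best is None or np.linalg.norm(r)<np.linalg.norm(best): best=r
        rv=best
    return np.round(d,1),np.round(rv,4)
def st():
    o=get_obs(); T=rot(o["tcp_rot"])
    print("t",round(o["time"],2),"p",np.round(o["ee_pos"],4),"x",np.round(T[:,0],3),"yjaw deg",round(float(np.degrees(np.arctan2(T[1,1],T[0,1]))),2),"F",np.round(o["wrist_force"],2),"op",round(o["opening"],4),"q",np.round(o["q"],1))
    return o
E
python3 - <<'E'
from h import *
import pickle
o=st()
p=pickle.load(open("top0.pkl","rb")); W=cloud(p); x,y,z=W[...,0],W[...,1],W[...,2]; s=p["pixels"].astype(int).sum(-1)
m=(np.hypot(x-.581,y-.055)<.04)&(s<350); print(m.sum(),cv2.minAreaRect((W[m][:,:2]*1000).astype(np.float32)))
print(row([.30,.25,.40],o=o),row([.60,-.31,.40],o=o))
for j in (3.45,93.45): print(row([.60,-.31,.25],j,o))
E
```

```text
t 1.35 p [0.2337 0.4979 0.2313] x [-0.  0. -1.] yjaw deg 64.86 F [-0.41 -0.57  0.84] op 0.0852 q [64.9  5.  10.1 95.1  0.  90. ]
220 ((593.7182006835938, 55.203399658203125), (45.87535858154297, 50.52573776245117), 87.99134826660156)
(array([-168.7, -196.2,  165.4]), array([0., 0., 0.])) (array([-168.7, -575.7,  674.9]), array([0., 0., 0.]))
(array([ -18.7, -575.7,  674.9]), array([ 1.0718, -0.    ,  0.    ]))
(array([ -18.7, -575.7,  674.9]), array([-0.499, -0.   , -0.   ]))
```

apply_moves:
  rows:
    - [[-50, 0, 0, 0, 0, 0, 0], [-100, 0, 0, 0, 0, 0, 0], [-140, -40, 40, 0.1, 0, 0, 0], [-150, -80, 80, 0.2, 0, 0, 0], [-150, -115, 125, 0.3, 0, 0, 0], [-150, -150, 165, 0.4, 0, 0, 0], [-150, -180, 205, 0.5, 0, 0, 0], [-150, -215, 245, 0.6, 0, 0, 0], [-150, -250, 285, 0.7, 0, 0, 0], [-150, -280, 325, 0.8, 0, 0, 0], [-150, -315, 365, 0.9, 0, 0, 0], [-150, -350, 405, 1.0, 0, 0, 0], [-150, -380, 445, 1.07, 0, 0, 0], [-150, -415, 485, 1.07, 0, 0, 0], [-150, -450, 525, 1.07, 0, 0, 0], [-150, -480, 565, 1.07, 0, 0, 0], [-150, -515, 605, 1.07, 0, 0, 0], [-150, -550, 645, 1.07, 0, 0, 0], [-150, -576, 675, 1.07, 0, 0, 0], [-150, -576, 675, 1.07, 0, 0, 0]]
  newtons: 40

```text
time: 3.35
ee_pos: [0.5938, -0.2998, 0.3791]
tcp_rot: [55.2, 89.9, -31.3]
wrist_force: [1.6, -0.4, 1.0]
opening: -0.0
```

Run:
```python
from h import *
o=st()
for z in (.20,.032): print(row([.601,-.315,z],3.45,o))
```

```text
t 3.35 p [ 0.5938 -0.2998  0.3791] x [ 0.002 -0.001 -1.   ] yjaw deg 3.49 F [ 1.61 -0.45  1.03] op -0.0 q [-26.8  35.5  67.6 122.   -0.   59.7]
(array([179.1,   5.9,  15.3]), array([ 0.0006,  0.0014, -0.002 ]))
(array([347.1,   5.5,  15.1]), array([ 0.0006,  0.0014, -0.002 ]))
```

apply_moves:
  rows:
    - [[50, 6, 15, 0, 0, 0, 0], [100, 6, 15, 0, 0, 0, 0], [150, 6, 15, 0, 0, 0, 0], [200, 6, 15, 0, 0, 0, 0], [250, 6, 15, 0, 0, 0, 0], [290, 6, 15, 0, 0, 0, 0], [320, 6, 15, 0, 0, 0, 0], [340, 6, 15, 0, 0, 0, 0], [347, 6, 15, 0, 0, 0, 0], [347, 6, 15, 0, 0, 0, 0], [347, 6, 15, 0, 0, 0, 0]]

```text
time: 4.45
ee_pos: [0.6023, -0.3154, 0.034]
tcp_rot: [57.5, 89.7, -29.0]
wrist_force: [0.4, 0.1, 0.1]
opening: 0.0001
```

Run:
```python
from h import *
o=st()
p=cams.camera("scene"); save(p,"s1",(40,240,360,480),2.4)
print(row([.601-.0,-.185,.032],3.45,o))
```

```text
t 4.45 p [ 0.6023 -0.3154  0.034 ] x [ 0.004 -0.002 -1.   ] yjaw deg 3.49 F [0.38 0.1  0.12] op 0.0001 q [-27.6  23.    9.8  76.5  -0.   58.9]
(array([   1.7,    6.6, -130.2]), array([ 0.0006,  0.0026, -0.0042]))
```

View pics/s1.png

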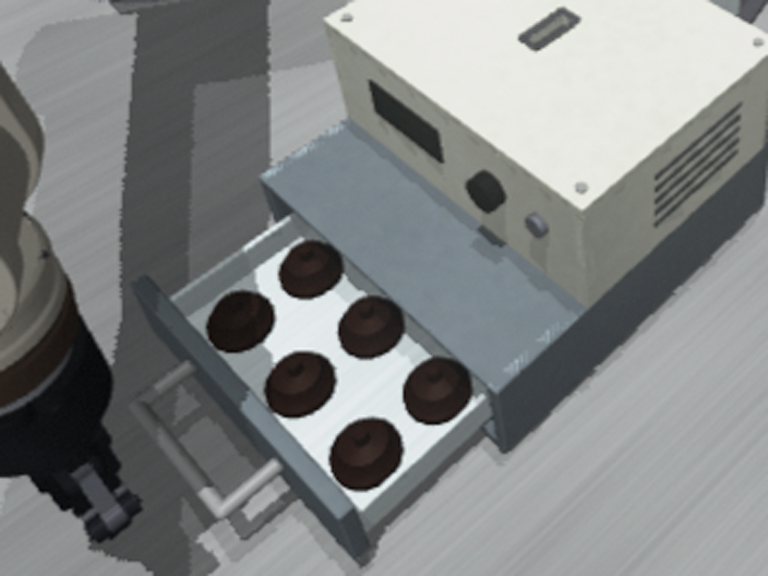

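The shut fingers stand in front of the handle (crop 110,510) and clear of it. I'll push along the box's x.

apply_moves:
  rows:
    - [[0, 0, -12, 0, 0, 0, 0], [0, 0, -22, 0, 0, 0, 0], [0, 0, -32, 0, 0, 0, 0], [0, 0, -42, 0, 0, 0, 0], [0, 0, -52, 0, 0, 0, 0], [0, 0, -62, 0, 0, 0, 0], [0, 0, -72, 0, 0, 0, 0], [0, 0, -82, 0, 0, 0, 0], [0, 0, -92, 0, 0, 0, 0], [0, 0, -102, 0, 0, 0, 0], [0, 0, -110, 0, 0, 0, 0], [0, 0, -115, 0, 0, 0, 0]]

```text
time: 5.7
ee_pos: [0.5954, -0.1997, 0.0338]
tcp_rot: [58.2, 89.7, -28.3]
wrist_force: [0.6, -2.3, 2.2]
opening: 0.0
```

Run:
```python
from h import *
o=st()
p=cams.camera("scene"); save(p,"s2",(40,240,360,480),2.4)
```

```text
t 5.7 p [ 0.5954 -0.1997  0.0338] x [ 0.004 -0.002 -1.   ] yjaw deg 3.52 F [ 0.58 -2.26  2.17] op 0.0 q [-18.5  16.    0.8  74.6  -0.   68. ]
```

View pics/s2.png

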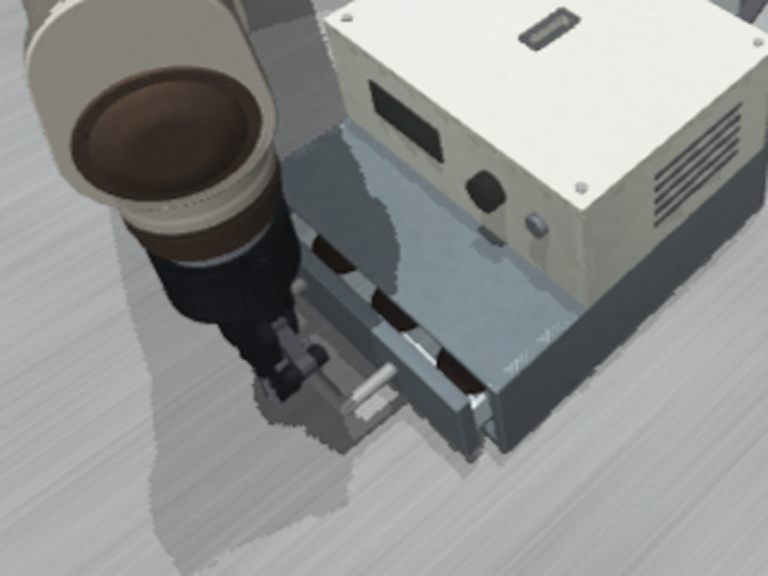

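apply_moves:
  rows:
    - [[0, 0, -5, 0, 0, 0, 0], [0, 0, -9, 0, 0, 0, 0], [0, 0, -12, 0, 0, 0, 0], [0, 0, -15, 0, 0, 0, 0]]

```text
time: 6.15
ee_pos: [0.5946, -0.189, 0.0339]
tcp_rot: [17.8, 89.3, -68.9]
wrist_force: [2.6, -37.9, -4.9]
opening: -0.0
```

Run:
```python
from h import *
o=st()
p=cams.camera("scene"); save(p,"s3",(40,240,360,480),2.4)
W=cloud(p)
```

```text
t 6.15 p [ 0.5946 -0.189   0.0339] x [ 0.005 -0.012 -1.   ] yjaw deg 3.34 F [  2.58 -37.9   -4.95] op -0.0 q [-17.4  15.3  -0.1  74.2  -0.6  69.3]
```

View pics/s3.png

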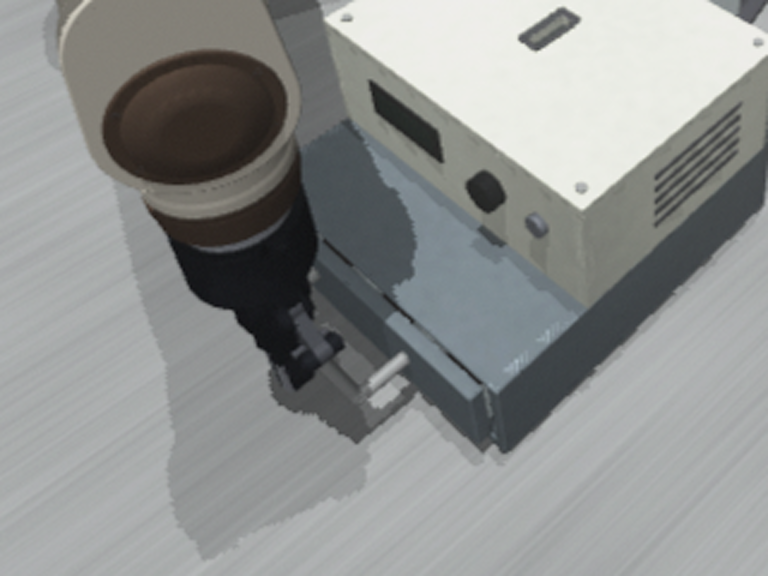

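The push stopped hard at 38 N on the fingers, where the shut position was predicted. I'll back off to see the handle and check that it is shut.

apply_moves:
  rows:
    - [[0, 0, 10, 0, 0, 0, 0], [0, 0, 25, 0, 0, 0, 0], [0, 0, 50, 0, 0, 0, 0], [-45, 0, 70, 0, 0, 0, 0], [-90, 0, 70, 0, 0, 0, 0], [-140, 0, 90, 0, 0, 0, 0.2], [-190, 0, 100, 0, 0, 0, 0.5], [-200, 0, 100, 0, 0, 0, 1]]

```text
time: 7.0
ee_pos: [0.5999, -0.2882, 0.2408]
tcp_rot: [33.2, 89.0, -53.5]
wrist_force: [1.2, -1.1, 1.1]
opening: 0.0432
```

Run:
```python
from h import *
import pickle
o=st()
b=np.array([-.0602,.9982]); sl=np.array([.5807,.0556])
ps=pickle.load(open("scene0.pkl","rb")),pickle.load(open("top0.pkl","rb"))
for n,p0 in zip(("scene","top"),ps):
  p1=cams.camera(n); save(p1,n+"4",(40,240,360,480) if n=="scene" else (320,140,600,320),2.4)
  for l,p in (("open",p0),("now",p1)):
    W=cloud(p); q=W[...,:2]-sl; u=q@b; v=q@np.array([b[1],-b[0]]); z=W[...,2]
    m=(abs(v)<.115)&(u<-.16)&(z>.066)&(z<.08)
    for a in (abs(v)>.06,v<-.06,v>.06):
        k=m&a; print(n,l,k.sum(),np.round(np.percentile(u[k],[0,2,5,10,50,90,98,100])*1000,1))
    k=(abs(v)<.04)&(u<-.2)&(z>.04)&(z<.058); print("handle",k.sum(),np.round(np.percentile(u[k],[2,10,50,90])*1000,1) if k.any() else 0)
```

```text
t 7.0 p [ 0.5999 -0.2882  0.2408] x [ 0.011 -0.014 -1.   ] yjaw deg 3.26 F [ 1.17 -1.06  1.09] op 0.0432 q [-25.4  21.3  30.5  98.3  -0.5  61.3]
scene open 701 [-288.8 -288.5 -288.4 -288.  -282.1 -179.3 -165.7 -160.4]
scene open 283 [-288.7 -288.5 -288.4 -287.7 -281.9 -178.7 -165.6 -160.9]
scene open 418 [-288.8 -288.6 -288.5 -288.1 -282.4 -179.6 -166.3 -160.4]
handle 750 [-331.1 -329.6 -288.5 -237.1]
scene now 636 [-192.6 -192.2 -192.  -191.7 -185.8 -175.1 -162.  -160.3]
scene now 248 [-192.5 -192.3 -192.1 -191.7 -186.1 -179.3 -165.1 -160.7]
scene now 388 [-192.6 -192.2 -191.9 -191.7 -185.7 -172.4 -161.7 -160.3]
handle 295 [-235.1 -234.4 -231.  -226.7]
top open 482 [-288.9 -287.8 -286.9 -285.6 -277.4 -165.8 -161.1 -160. ]
top open 260 [-288.9 -287.8 -286.5 -285.6 -277.  -165.9 -161.  -160. ]
top open 222 [-288.5 -287.8 -287.1 -285.9 -277.8 -165.3 -161.2 -160.1]
handle 400 [-330.3 -327.8 -276.8 -239.2]
top now 422 [-192.3 -191.  -190.4 -189.3 -182.  -165.9 -161.3 -160.1]
top now 229 [-192.  -190.9 -190.6 -189.3 -181.7 -165.6 -161.3 -160.1]
top now 193 [-192.3 -191.1 -190.2 -189.3 -182.7 -166.3 -161.4 -160.4]
handle 170 [-234.2 -233.  -228.5 -225.3]
```

View pics/top4.png

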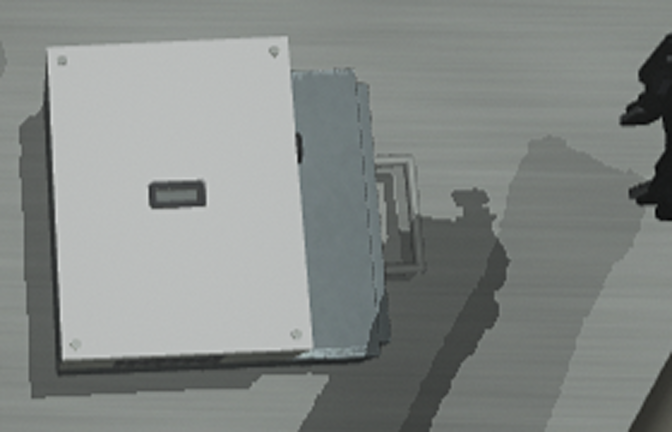

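View pics/scene4.png

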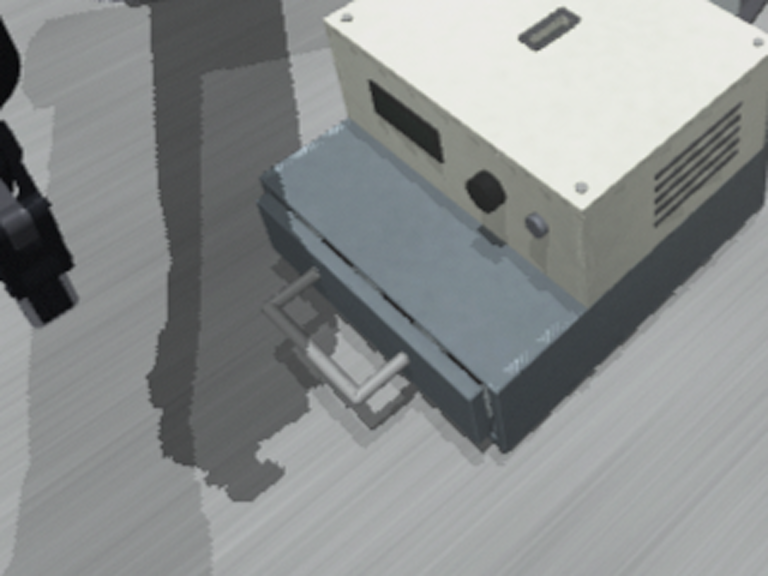

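The front face sits 152.2 mm from the box origin, which means shut, and the handle sits at 190 mm as it should. Next is the probe.

Run:
```python
from h import *
import pickle
# refine probe & slot from saved top/scene
b=np.array([-.0602,.9982]);
for n in("scene","top"):
    p=pickle.load(open(n+"0.pkl","rb")); W=cloud(p);x,y,z=W[...,0],W[...,1],W[...,2]
    near=(np.hypot(x-.498,y-.345)<.045)
    m=near&(z>.163)&(z<.176); P=W[m][:,:2]
    r=cv2.minAreaRect((P*1000).astype(np.float32)); print(n,r,P.mean(0))
    a=np.radians(17.4); e1=np.array([np.cos(a),np.sin(a)]);e2=np.array([-e1[1],e1[0]])
    print(np.percentile(P@e1*1000,[1,99]),np.percentile(P@e2*1000,[1,99]))
    m=(np.hypot(x-.498,y-.345)<.07)&(z>.094)&(z<.1015); print(cv2.minAreaRect((W[m][:,:2]*1000).astype(np.float32)))
o=get_obs()
print(row([.59,-.22,.36],o=o),row([.498,.345,.36],17.4,o),row([.498,.345,.24],17.4,o))
```

```text
scene ((498.92633056640625, 344.33038330078125), (23.918893814086914, 47.639007568359375), 16.451919555664062) [0.5013876  0.34090612]
[567.22291077 590.48173632] [156.039258   200.50786026]
((497.0375061035156, 345.6672058105469), (61.77230453491211, 80.26628875732422), 18.019567489624023)
top ((498.1318054199219, 345.7015686035156), (24.509841918945312, 45.630184173583984), 16.207656860351562) [0.49749259 0.34504563]
[566.59558959 590.43806055] [158.45675361 203.23447299]
((497.67108154296875, 346.51275634765625), (60.970088958740234, 76.1535873413086), 17.32815933227539)
(array([-122.9,   -5.2,  -66.2]), array([0., 0., 0.])) (array([-131.3,  -64.6, -635.5]), array([-0.2462,  0.0149, -0.0064])) (array([ -11.3,  -65.6, -637.2]), array([-0.2462,  0.0149, -0.0064]))
```

apply_moves:
  rows:
    - [[-45, 0, -15, 0, 0, 0, 1], [-85, -3, -40, 0, 0, 0, 1], [-110, -6, -75, 0, 0.005, 0, 1], [-125, -10, -120, -0.03, 0.01, 0, 1], [-130, -14, -165, -0.06, 0.015, 0, 1], [-130, -18, -210, -0.09, 0.015, -0.006, 1], [-130, -22, -255, -0.12, 0.015, -0.006, 1], [-130, -27, -300, -0.15, 0.015, -0.006, 1], [-130, -32, -345, -0.18, 0.015, -0.006, 1], [-130, -37, -390, -0.21, 0.015, -0.006, 1], [-130, -42, -435, -0.24, 0.015, -0.006, 1], [-130, -47, -480, -0.246, 0.015, -0.006, 1], [-130, -52, -525, -0.246, 0.015, -0.006, 1], [-130, -57, -570, -0.246, 0.015, -0.006, 1], [-110, -62, -615, -0.246, 0.015, -0.006, 1], [-70, -65, -637, -0.246, 0.015, -0.006, 1], [-30, -66, -637, -0.246, 0.015, -0.006, 1], [-11, -66, -637, -0.246, 0.015, -0.006, 1], [-11, -66, -637, -0.246, 0.015, -0.006, 1], [-11, -66, -637, -0.246, 0.015, -0.006, 1]]

```text
time: 9.1
ee_pos: [0.4973, 0.3446, 0.2394]
tcp_rot: [-89.1, 89.9, -161.7]
wrist_force: [-0.2, -0.2, 0.9]
opening: 0.0852
```

Run:
```python
from h import *
o=st()
p=cams.camera("wrist"); save(p,"w5")
W=cloud(p); x,y,z=W[...,0],W[...,1],W[...,2]
m=(np.hypot(x-.498,y-.345)<.045)&(z>.163)&(z<.176);print(m.sum(),cv2.minAreaRect((W[m][:,:2]*1000).astype(np.float32)) if m.any() else 0)
print(row([.498,.3455,.119],17.2,o))
```

```text
t 9.1 p [0.4973 0.3446 0.2394] x [-0.001 -0.    -1.   ] yjaw deg 17.39 F [-0.21 -0.23  0.87] op 0.0852 q [ 34.7  13.1  20.1  97.1   0.  107.3]
2913 ((496.37274169921875, 347.223388671875), (24.04082679748535, 45.37566375732422), 16.648578643798828)
(array([120.4,   1. ,  -0.6]), array([0.0033, 0.    , 0.0011]))
```

View pics/w5.png

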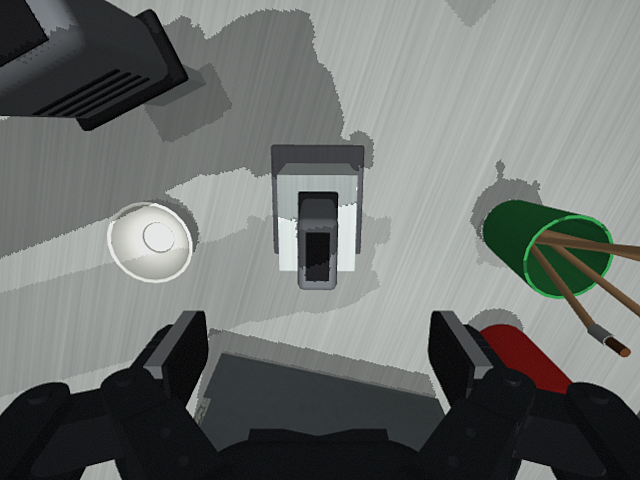

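The probe stands centred between the jaws (pixel 318, 245), jaw yaw 17.4°. Now descend and grip.

apply_moves:
  rows:
    - [[40, 0, -1.5, 0.005, 0, 0, 1], [80, 0, -1.5, 0.005, 0, 0, 1], [105, 0, -1.5, 0.005, 0, 0, 1], [120, 0, -1.5, 0.005, 0, 0, 1], [120, 0, -1.5, 0.005, 0, 0, 1], [120, 0, -1.5, 0.005, 0, 0, 0], [120, 0, -1.5, 0.005, 0, 0, 0], [120, 0, -1.5, 0.005, 0, 0, 0], [120, 0, -1.5, 0.005, 0, 0, 0], [120, 0, -1.5, 0.005, 0, 0, 0], [120, 0, -1.5, 0.005, 0, 0, 0], [120, 0, -1.5, 0.005, 0, 0, 0]]
  newtons: 60

```text
time: 10.35
ee_pos: [0.4977, 0.3465, 0.1214]
tcp_rot: [113.0, 89.9, 40.1]
wrist_force: [-0.5, -0.9, 6.1]
opening: 0.0233
```

Run:
```python
from h import *
o=st()
p=cams.camera("scene"); save(p,"s6",(240,60,480,260),3)
```

```text
t 10.35 p [0.4977 0.3465 0.1214] x [ 0.002  0.002 -1.   ] yjaw deg 17.1 F [-0.5  -0.89  6.14] op 0.0233 q [ 34.8  11.8   5.5  83.6   0.  107.7]
```

View pics/s6.png

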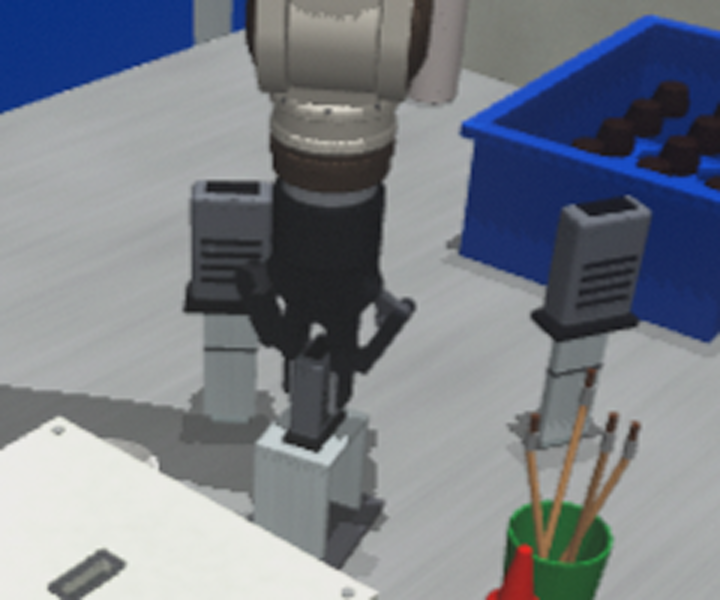

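Gripped: the fingers stopped at 23.3 mm on the 24 mm handle (crop 312,395). Lift straight up.

apply_moves:
  rows:
    - [[-15, 0, 0, 0, 0, 0, 0], [-35, 0, 0, 0, 0, 0, 0], [-60, 0, 0, 0, 0, 0, 0], [-90, 0, 0, 0, 0, 0, 0], [-125, 0, 0, 0, 0, 0, 0], [-160, 0, 0, 0, 0, 0, 0], [-195, 0, 0, 0, 0, 0, 0], [-225, 0, 0, 0, 0, 0, 0], [-240, 0, 0, 0, 0, 0, 0], [-240, 0, 0, 0, 0, 0, 0]]

```text
time: 11.4
ee_pos: [0.4974, 0.3463, 0.3641]
tcp_rot: [109.6, 89.7, 36.7]
wrist_force: [1.1, 1.0, -1.7]
opening: 0.0232
```

Run:
```python
from h import *
o=st()
print(row([.5807,.0556,.36],3.45,o))
```

```text
t 11.4 p [0.4974 0.3463 0.3641] x [ 0.005  0.004 -1.   ] yjaw deg 17.09 F [ 1.15  1.02 -1.74] op 0.0232 q [ 34.8  19.6  42.8 112.9   0.  107.7]
(array([  3.4,  -5.9, 302.3]), array([ 0.2381, -0.0027, -0.0054]))
```

apply_moves:
  rows:
    - [[0, 0, 20, 0.02, -0.003, -0.005, 0], [0, -1, 50, 0.04, -0.003, -0.005, 0], [1, -2, 85, 0.08, -0.003, -0.005, 0], [2, -3, 120, 0.12, -0.003, -0.005, 0], [3, -4, 155, 0.15, -0.003, -0.005, 0], [3, -5, 190, 0.18, -0.003, -0.005, 0], [3, -5, 225, 0.21, -0.003, -0.005, 0], [3, -6, 255, 0.23, -0.003, -0.005, 0], [3, -6, 280, 0.238, -0.003, -0.005, 0], [3, -6, 295, 0.238, -0.003, -0.005, 0], [3, -6, 302, 0.238, -0.003, -0.005, 0], [3, -6, 302, 0.238, -0.003, -0.005, 0], [3, -6, 302, 0.238, -0.003, -0.005, 0], [3, -6, 302, 0.238, -0.003, -0.005, 0]]

```text
time: 12.8
ee_pos: [0.5803, 0.0569, 0.3605]
tcp_rot: [86.3, 90.0, -0.2]
wrist_force: [0.8, 0.2, -1.6]
opening: 0.0233
```

```bash
python3 - <<'E'
from h import *
import pickle
o=st()
P={}
for n in("scene","top","wrist"):
    p=cams.camera(n); P[n]=p; pickle.dump(p,open(n+"7.pkl","wb"))
save(P["scene"],"s7",(180,80,400,300),2.7); save(P["top"],"t7",(300,120,500,300),3); save(P["wrist"],"w7")
E
python3 -c "
import cv2,numpy as np
a=cv2.imread('pics/s7.png')[:540,:400];b=cv2.imread('pics/t7.png')[:540,:400]
cv2.imwrite('pics/st7.png',np.hstack([a,b]))"
```

```text
t 12.8 p [0.5803 0.0569 0.3605] x [ 0.001 -0.    -1.   ] yjaw deg 3.53 F [ 0.77  0.19 -1.63] op 0.0233 q [  5.6  15.8  37.5 111.7  -0.   92.1]
```

View pics/s7.png

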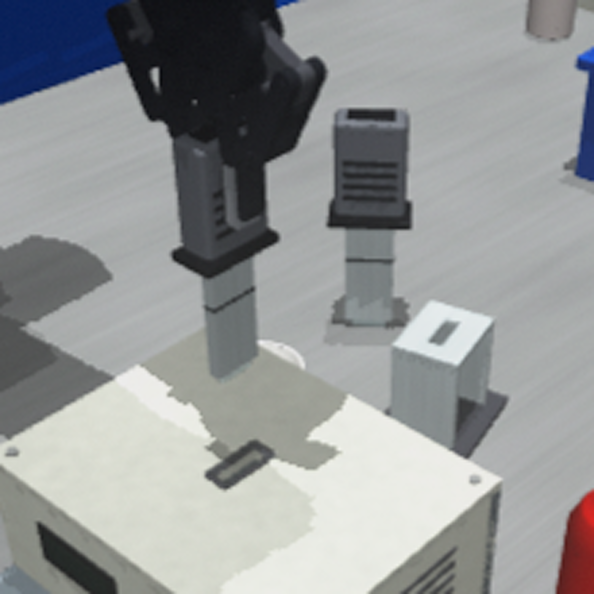

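View pics/w7.png

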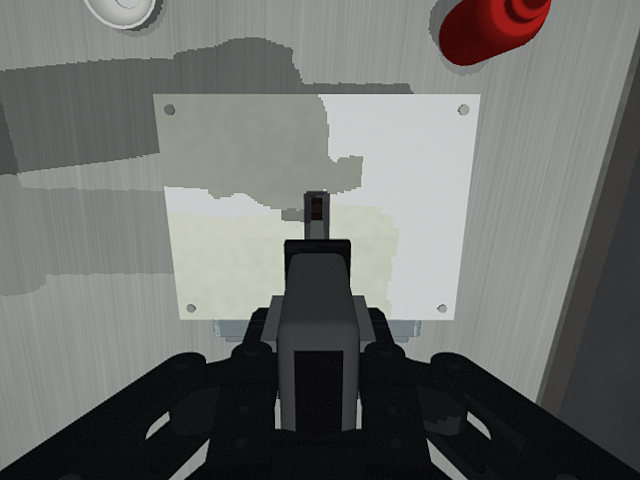

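Run:
```python
from h import *
import pickle
b=np.array([-.0602,.9982]); c=np.array([b[1],-b[0]]); sl=np.array([.5807,.0556])
o=get_obs(); tcp=np.array(o["ee_pos"])
for n in("wrist","scene","top"):
    p=pickle.load(open(n+"7.pkl","rb"));W=cloud(p);x,y,z=W[...,0],W[...,1],W[...,2];s=p["pixels"].astype(int).sum(-1)
    m=(z>.176)&(z<.1825)&(abs(x-.58)<.15)&(abs(y-.055)<.13)
    print(n,"house",m.sum(),cv2.minAreaRect((W[m][:,:2]*1000).astype(np.float32)))
    m=(np.hypot(x-.5807,y-.0556)<.032)&(z>.172)&(z<.19)&(s<300)
    if m.sum()>5: print("slot",m.sum(),cv2.minAreaRect((W[m][:,:2]*1000).astype(np.float32)),np.median(z[m]))
    near=np.hypot(x-tcp[0],y-tcp[1])<.05
    for lo,hi,l in((.262,.295,"blade low"),(.298,.322,"blade hi"),(.326,.334,"collar"),(.334,.345,"handle")):
        k=near&(z>lo)&(z<hi)
        if k.sum()>20:
            q=W[k][:,:2]-sl; u=q@b*1000; v=q@c*1000
            print(l,k.sum(),"u(boxx)",np.round(np.percentile(u,[1,5,50,95,99]),1),"v",np.round(np.percentile(v,[1,5,50,95,99]),1))
    k=near&(z<.30)&(z>.2); 
    if k.sum(): print("lowest",np.percentile(z[k],[0,1,5]))
```

```text
wrist house 59103 ((578.9369506835938, 55.950645446777344), (261.1011047363281, 200.50479125976562), 3.546189546585083)
slot 690 ((569.5281982421875, 57.92095947265625), (40.57697677612305, 42.056434631347656), 2.43857479095459) 0.18348733803981057
blade low 183 u(boxx) [17.1 17.2 17.5 17.7 17.8] v [-4.8 -4.5 -1.   2.6  3.1]
blade hi 34 u(boxx) [17.1 17.2 17.5 17.9 17.9] v [-4.3 -4.3 -0.9  2.6  3. ]
handle 1185 u(boxx) [10.9 15.4 25.5 28.6 28.8] v [-15.1 -14.5  -0.2  13.9  14.5]
lowest [0.25997812 0.26024665 0.26214778]
scene house 11447 ((579.6170654296875, 55.14209747314453), (263.26531982421875, 202.43411254882812), 3.5093371868133545)
slot 137 ((580.6609497070312, 53.909889221191406), (21.86290740966797, 44.97687530517578), 2.071763038635254) 0.183691080219042
blade low 321 u(boxx) [-15.9 -15.4  -2.4  15.   17.2] v [-4.1 -2.1  3.2  4.5  4.9]
blade hi 255 u(boxx) [-15.8 -15.5  -2.8  15.5  16.6] v [-3.5 -1.6  3.5  4.8  5.5]
collar 33 u(boxx) [-15.1 -14.9  -1.8  13.6  15.7] v [-2.5  0.2  3.3  5.   5.4]
handle 227 u(boxx) [-26.6 -26.1 -12.   24.4  26.4] v [-13.7  -9.8  12.6  15.3  15.8]
lowest [0.25347462 0.25466927 0.25791871]
top house 5899 ((579.1090698242188, 87.86921691894531), (260.6911315917969, 135.83944702148438), 3.4104294776916504)
slot 177 ((580.2700805664062, 54.96062088012695), (24.83600616455078, 48.78178787231445), 8.37450122833252) 0.18287063520518299
blade low 49 u(boxx) [-3.7 -2.8  6.9 16.6 16.8] v [-4.3 -4.1 -3.4 -2.9 -0.9]
handle 62 u(boxx) [ 7.1  9.6 24.  27.6 27.9] v [-14.3 -13.9  -6.5  13.7  15.2]
lowest [0.2588942  0.25969172 0.26228418]
```

In each camera, the blade sits about 1 mm to +x and 1.2 mm to +y of the house centre. I'll correct for that, go down to just above the lip, and look again.

apply_moves:
  rows:
    - [[10, -0.8, 1.2, 0, 0, 0, 0], [25, -0.8, 1.2, 0, 0, 0, 0], [42, -0.8, 1.2, 0, 0, 0, 0], [55, -0.8, 1.2, 0, 0, 0, 0], [60, -0.8, 1.2, 0, 0, 0, 0], [60, -0.8, 1.2, 0, 0, 0, 0], [60, -0.8, 1.2, 0, 0, 0, 0]]

```text
time: 13.65
ee_pos: [0.5797, 0.0555, 0.3013]
tcp_rot: [86.5, 89.9, 0.0]
wrist_force: [0.7, -0.6, -2.0]
opening: 0.0234
```

Run:
```python
from h import *
o=st()
p=cams.camera("scene"); save(p,"s8",(210,180,330,280),6)
p=cams.camera("top"); save(p,"t8",(330,170,450,270),6)
```

```text
t 13.65 p [0.5797 0.0555 0.3013] x [ 0.001  0.    -1.   ] yjaw deg 3.53 F [ 0.7  -0.64 -2.05] op 0.0234 q [  5.5  11.9  25.8 103.8  -0.   91.9]
```

View pics/s8.png

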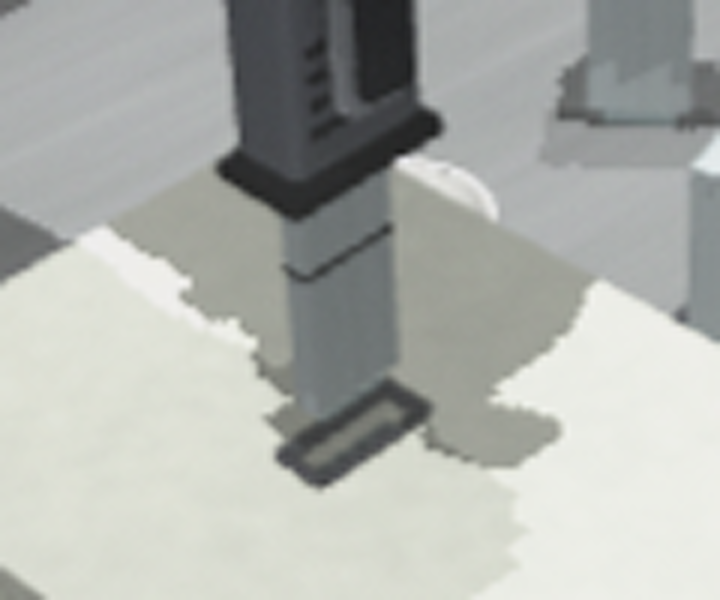

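View pics/t8.png

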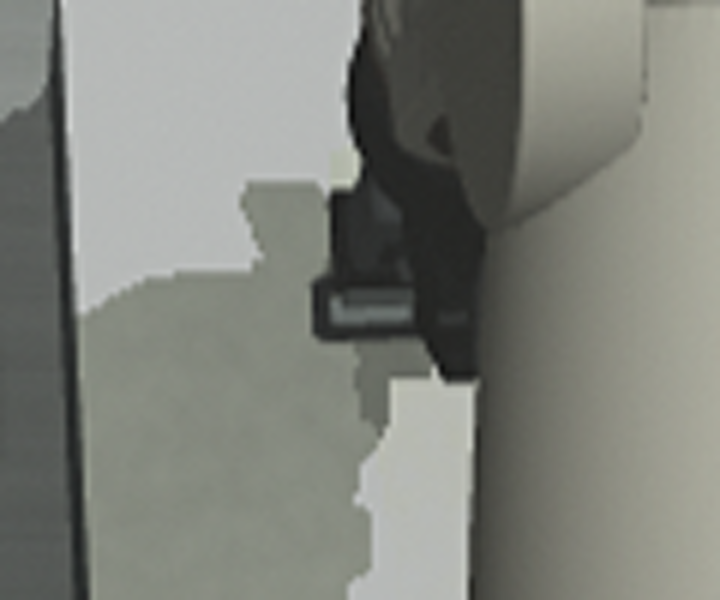

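Run:
```python
from h import *
import pickle
p=pickle.load(open("scene7.pkl","rb"))
A=rot(p["attitude"]);e=np.array(p["eye"])
def pr(P):
    c=(np.array(P)-e)@A; return np.array([p["cx"]+p["fx"]*c[0]/-c[2],p["cy"]+p["fy"]*c[1]/c[2]])
def crop(P): return np.round((pr(P)-[210,180])*6+2.5,1)
t=np.array([.5797,.0555])
b=np.array([-.0602,.9982]); c=np.array([b[1],-b[0]])
def at(u,v,z): q=t+b*u/1000+c*v/1000; return [q[0],q[1],z]
print("rim centre pred",crop(at(0,0,.184)))
print("rim corners",[crop(at(u,v,.184)) for u in(-21,21) for v in(9,-9)])
zl=.301-.108+.055
print("line near-face corners (u-16,v4),(u16,v4)",crop(at(-16,4,zl)),crop(at(16,4,zl)),crop(at(-16,-4,zl)))
print("px per mm x,y world", (pr([.5807,.0556,.184])-pr([.5797,.0556,.184]))*6,(pr([.5797,.0566,.184])-pr([.5797,.0556,.184]))*6)
```

```text
rim centre pred [355.3 427.4]
rim corners [array([323.4, 479.1]), array([278.9, 450.1]), array([430.2, 405.1]), array([385.8, 377.9])]
line near-face corners (u-16,v4),(u16,v4) [308.3 281.6] [394.6 227. ] [287.5 269.1]
px per mm x,y world [2.31420468 1.66130325] [ 2.68357505 -1.64139509]
```

The rim corners and blade line in the crop match the prediction to within 1–2 mm, inside the lip's flare. I'll nudge 0.8 mm in x and lower slowly.

apply_moves:
  rows:
    - [[4, 0.8, 0.2, 0, 0, 0, 0], [8, 0.8, 0.2, 0, 0, 0, 0], [11, 0.8, 0.2, 0, 0, 0, 0], [14, 0.8, 0.2, 0, 0, 0, 0], [16, 0.8, 0.2, 0, 0, 0, 0], [16, 0.8, 0.2, 0, 0, 0, 0]]

```text
time: 14.35
ee_pos: [0.5806, 0.0552, 0.285]
tcp_rot: [84.6, 89.9, -1.9]
wrist_force: [1.1, -0.0, -2.5]
opening: 0.0234
```

apply_moves:
  rows:
    - [[3, 0, 0, 0, 0, 0, 0], [6, 0, 0, 0, 0, 0, 0], [8, 0, 0, 0, 0, 0, 0], [10, 0, 0, 0, 0, 0, 0], [10, 0, 0, 0, 0, 0, 0]]

```text
time: 14.85
ee_pos: [0.5805, 0.0553, 0.2747]
tcp_rot: [81.7, 89.9, -4.7]
wrist_force: [0.0, -0.4, -1.8]
opening: 0.0233
```

Run:
```python
from h import *
o=st();print(o["torque"])
p=cams.camera("scene"); save(p,"s9",(210,180,330,280),6)
```

```text
t 14.85 p [0.5805 0.0553 0.2747] x [ 0.001 -0.    -1.   ] yjaw deg 3.52 F [ 0.02 -0.43 -1.83] op 0.0233 q [  5.4  10.9  21.6 100.6  -0.   91.9]
[-0.00201979  0.00994414  0.00073293]
```

View pics/s9.png

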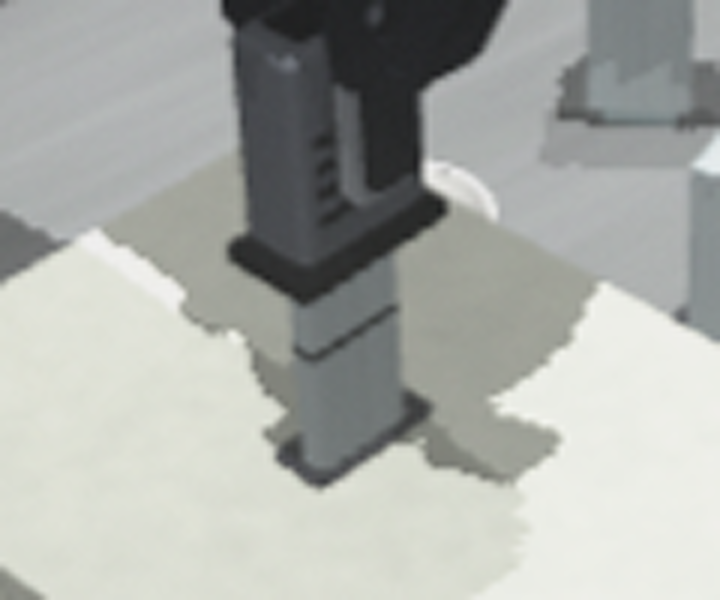

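The blade is in the slot with no contact force. I'll keep lowering and watch the force.

apply_moves:
  rows:
    - [[3, 0, 0, 0, 0, 0, 0], [6, 0, 0, 0, 0, 0, 0], [9, 0, 0, 0, 0, 0, 0], [12, 0, 0, 0, 0, 0, 0], [15, 0, 0, 0, 0, 0, 0], [15, 0, 0, 0, 0, 0, 0]]

```text
time: 15.5
ee_pos: [0.5804, 0.0552, 0.2593]
tcp_rot: [64.2, 90.0, -22.2]
wrist_force: [-0.7, -0.1, -2.6]
opening: 0.0232
```

apply_moves:
  rows:
    - [[4, 0, 0, 0, 0, 0, 0], [8, 0, 0, 0, 0, 0, 0], [12, 0, 0, 0, 0, 0, 0], [16, 0, 0, 0, 0, 0, 0], [19, 0, 0, 0, 0, 0, 0], [22, 0, 0, 0, 0, 0, 0], [22, 0, 0, 0, 0, 0, 0], [22, 0, 0, 0, 0, 0, 0]]

```text
time: 16.3
ee_pos: [0.5804, 0.0552, 0.2374]
tcp_rot: [69.9, 90.0, -16.6]
wrist_force: [0.5, -0.7, -2.9]
opening: 0.0235
```

Run:
```python
from h import *
o=st();print(o["torque"])
p=cams.camera("scene"); save(p,"s10",(210,180,330,280),6); save(p,"s10full")
W=cloud(p);x,y,z=W[...,0],W[...,1],W[...,2]; s=p["pixels"].astype(int).sum(-1)
k=(np.hypot(x-.58,y-.055)<.045)&(z>.18)&(z<.24)
# heights down the near face, world z by row at blade mid columns
for col in (266,270,274):
    print(col,[(r,round(float(z[r,col]),4),int(s[r,col])) for r in range(232,262)])
```

```text
t 16.3 p [0.5804 0.0552 0.2374] x [ 0. -0. -1.] yjaw deg 3.52 F [ 0.55 -0.74 -2.91] op 0.0235 q [ 5.4  9.7 16.  96.3 -0.  91.9]
[-0.01025963  0.01449822  0.01854965]
266 [(232, 0.2399, 207), (233, 0.2386, 209), (234, 0.2373, 152), (235, 0.2342, 141), (236, 0.2322, 195), (237, 0.2305, 213), (238, 0.2289, 209), (239, 0.2266, 218), (240, 0.2234, 198), (241, 0.2213, 156), (242, 0.2207, 148), (243, 0.2214, 150), (244, 0.2223, 142), (245, 0.2196, 134), (246, 0.2162, 243), (247, 0.201, 333), (248, 0.1998, 349), (249, 0.1978, 347), (250, 0.1954, 348), (251, 0.1948, 346), (252, 0.1922, 345), (253, 0.1892, 344), (254, 0.1868, 268), (255, 0.1844, 222), (256, 0.1829, 288), (257, 0.182, 255), (258, 0.183, 204), (259, 0.1844, 216), (260, 0.1814, 454), (261, 0.181, 622)]
270 [(232, 0.2411, 274), (233, 0.2329, 206), (234, 0.2294, 203), (235, 0.2291, 211), (236, 0.227, 212), (237, 0.2267, 207), (238, 0.2213, 160), (239, 0.2209, 141), (240, 0.2221, 136), (241, 0.2205, 142), (242, 0.2178, 140), (243, 0.2179, 159), (244, 0.2024, 309), (245, 0.1996, 342), (246, 0.1975, 343), (247, 0.1952, 344), (248, 0.1
[... 167 characters left out ...]
), (257, 0.1813, 319), (258, 0.1816, 462), (259, 0.1814, 616), (260, 0.1807, 649), (261, 0.181, 648)]
274 [(232, 0.2304, 216), (233, 0.2292, 211), (234, 0.2268, 210), (235, 0.2221, 174), (236, 0.2202, 142), (237, 0.2207, 137), (238, 0.2212, 135), (239, 0.2196, 136), (240, 0.217, 156), (241, 0.2018, 245), (242, 0.2007, 329), (243, 0.1994, 352), (244, 0.1957, 349), (245, 0.1951, 351), (246, 0.1922, 351), (247, 0.19, 351), (248, 0.1875, 321), (249, 0.186, 245), (250, 0.1842, 258), (251, 0.1814, 269), (252, 0.1863, 209), (253, 0.184, 214), (254, 0.1813, 293), (255, 0.1813, 364), (256, 0.1813, 594), (257, 0.184, 642), (258, 0.1815, 639), (259, 0.1818, 638), (260, 0.1822, 639), (261, 0.1829, 636)]
```

View pics/s10.png

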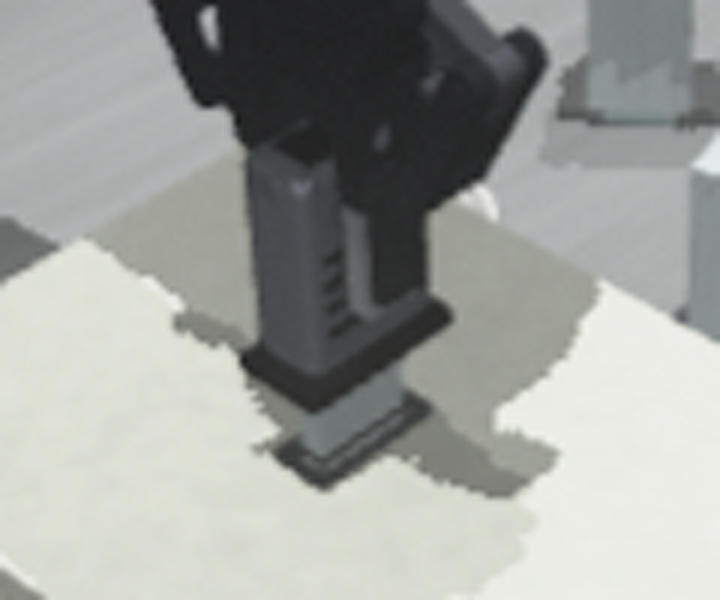

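View pics/s10full.png

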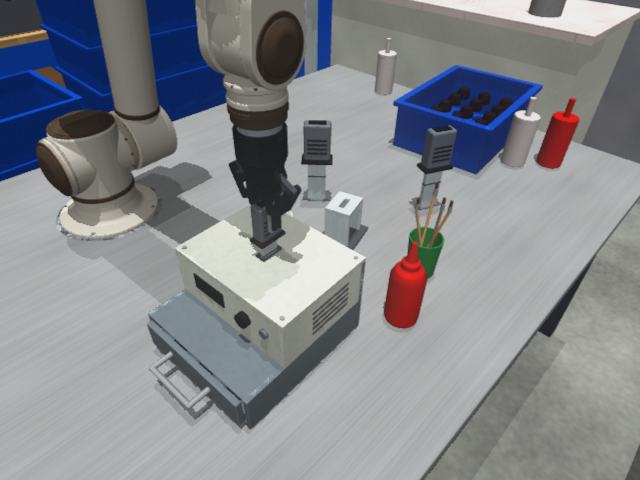

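The line is visible at z≈0.184, level with the rim (crop 350,450). The force is just the probe's weight and the drawer is shut. I'll settle and hand in.

apply_moves:
  rows:
    - [[0, 0, 0, 0, 0, 0, 0], [0, 0, 0, 0, 0, 0, 0], [0, 0, 0, 0, 0, 0, 0], [0, 0, 0, 0, 0, 0, 0], [0, 0, 0, 0, 0, 0, 0], [0, 0, 0, 0, 0, 0, 0]]

```text
time: 16.95
ee_pos: [0.5804, 0.0552, 0.2375]
tcp_rot: [73.1, 90.0, -13.4]
wrist_force: [-0.3, 0.1, -1.4]
opening: 0.0231
```

Run:
```python
from h import *
o=st();print(np.abs(o["qd"]).max())
print(bot.job_done())
```

```text
t 16.95 p [0.5804 0.0552 0.2375] x [ 0.001 -0.    -1.   ] yjaw deg 3.52 F [-0.32  0.1  -1.43] op 0.0231 q [ 5.4  9.7 16.  96.3 -0.  91.9]
0.11019655818843843
the job is handed in; nothing more can be done
None
```

I pushed the drawer shut by its handle, took the smallest probe from the stand and lowered its blade through the slot. I handed the job in at about 17 s, still holding the probe there; no verdict is reported.

My last checks:
- **Drawer:** its front is 152.2 mm from the box origin and the handle about 190 mm, which is where they lie when shut. The push ended with 38 N against the stop, through the fingers. Nothing came near the wet parts.
- **Probe:** the dark line is at a height of about 0.184 m, level with the mouth. The blade went in without contact force. The wrist force was only about the probe's weight (1.4–2.9 N), and the tool was vertical, still and gripping (fingers stopped at 23 mm on the handle).
- **Bottle, cup and dish:** the bottle and cup stand untouched in the last picture. The dish is mostly hidden behind the box and arm there, and I didn't measure any of the three again.
- **Disagreement:** the cameras differed by 1–2 mm on the slot centre. The blade fits the slot with only about 1 mm of play, so the error that remains is within that.

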